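# Set a shaft collar's screw on the flat and hold it down

### The job

Pinch the stand's upright shaft across its flat and turn it until the flat squarely faces the hex driver waiting in the guide. Then slide the thick collar that has a screw in its side over the shaft, with the screw on the flat, and press it down against the spring washer until it is fully home. Finish while still gripping the collar and holding it down there for the driver, and leave everything else on the bench where it lies.

Things in the scene. Friction and masses are not known exactly. Their poses are not given: they have to be found in the camera images.
- stand: Blue bearing stand fixed to the bench, carrying the shaft, its flat and the spring washer. Origin: on the shaft's axis at bench height; z up; +x points from the shaft to the hex driver. Base 110 x 110 x 15 mm with a 44 mm wide tongue to x = 145 mm; bearing housing 52 mm across up to z = 55 mm (68 mm across below z = 26 mm).
- shaft (a joint): Turn of the upright shaft in rad, counter-clockwise from above; 0: its flat squarely faces the driver. Starts at +0.45 to +1.4. Turns with a little friction (0.06 N m), stays where left. Steel, 24 mm across, with one flat all along the exposed length, 7 mm from the axis: 19 mm thick across the flat, 24 mm elsewhere.
- driver_tip (a point): Tip of the black-handled hex driver (6 mm blade) that waits level in the guide, 90 mm from the shaft's axis, 93 mm above the bench, pointing at the shaft; fixed. Its guide plate is 36 mm wide, 115 to 129 mm from the shaft's axis, top 110 mm above the bench; the driver's handle reaches to 177 mm.
- shaft_top (a point): Centre line of the shaft at its top end, 120 mm above the bench; z up, x is the direction in which the flat faces. The top 6 mm taper as a lead-in.
- flat: The milled flat on the shaft, 19.4 mm wide. Origin: in the middle of its face, 7 mm from the shaft's axis, 84 mm above the bench; x points straight out of the flat, z up.
- washer (a joint): Downward travel of the steel spring washer round the shaft, in m: 0 = up (its top face 90 mm above the bench), 0.010 = fully down against its stop (top face 80 mm above the bench). 34 mm across. The spring pushes up with 3 N at 0 and 9 N at 0.010.
- collar: Loose steel collar, 44 mm across, 26 mm tall, bore 26.4 mm, 0.2 kg, lying bore up. Level dark set screw at half height: head 10 mm out of the side, 11 mm thick; tip 8 mm wide, 5 mm into the bore. Origin: centre of underside; z up; +x along the screw's head. Passes the shaft only with screw over flat (15 degrees either way), clearing it by 1.3 mm. Fully home: underside 80 mm above the bench.
- screw_tip (a point): Middle of the set screw's tip inside the bore, 8.3 mm from the collar's axis towards +x, 13 mm above its underside.
- spacer: Bystander: plain steel spacer ring, 44 mm across, 22 mm tall, 26 mm bore, NO screw in its side. Origin: centre of its underside.
- small_ring: Bystander: small steel ring, 30 mm across, 14 mm tall. Origin: centre of its underside.
- vee_block: Bystander: dark steel V-block, 60 x 45 x 38 mm. Origin: centre of its underside.
- file: Bystander: flat file with a round wooden handle, 250 mm long, 24 mm thick, lying on the bench. Origin on its underside, 45 mm in front of the handle (x towards the blade's tip).
- screwdriver: Bystander: screwdriver lying on the bench, handle towards its -x.
- angle_plate: Bystander: perforated steel angle plate, foot 60 x 90 mm, upright leg 65 mm tall. Origin: centre of its underside.
- try_square: Bystander: try square lying flat; stock 100 x 18 x 16 mm along its x, thin 130 mm blade along +y. Origin: middle of the stock's underside.
Mind the look-alikes: they are no part of the job. What is shaped like the collar but red or yellow is not meant.

How it is judged:
By the outcome, as a careful person would: the job done as asked, in the order asked, and still so for the second after the job is handed in, while the arm keeps its last pose, push and grip.
It also fails if it takes over 54 s, if anything falls off the work surface, if the arm or the gripper's body presses on something with over 40 N, if the wrist force passes 120 N, or if a joint passes its speed limit or range.

### The arm

A 7-joint arm with a two-finger parallel gripper is mounted at the origin on the work surface. World frame = base frame: x ahead of the robot, y to its left, z up, the work surface at z = 0. Lengths are in m, angles in rad, forces in N, time in s.
With the tool pointing down it reaches from about 0.425 to 0.875 m from the base axis. Payload 9.9 kg.
Tool frame: the origin (TCP) lies midway between the tips of the shut fingers; the grasp point (between the pads) lies 19 mm behind it; x points along the fingers, y is the direction in which the jaws open and shut, and the axes are right-handed (so a half turn about x gives the same grasp; the last joint's range is limited). The gripper opens to 85 mm and grips with 20 to 120 N. Pads are 22 mm wide; open, the fingers measure 114 mm over their backs; the gripper's body (76 mm by 85 mm) begins 54 mm behind the grasp point. The pads swing forward as they close: fully open they stand 13 mm farther back than shut.
Start: joints at [-1.225, 0.576, 0.025, 1.437, -0.015, 1.129, -0.057], TCP at [0.281, 0.614, 0.231] pointing down, gripper open.
Joint ranges: [-2.76, 2.76], [-0.34, 2.15], [-1.52, 1.57], [0.19, 2.46], [-1.09, 4.23], [0.17, 1.99], [-2.82, 2.82]. Speed limits (rad/s): [2.22, 2.22, 3.01, 3.01, 3.14, 3.14, 3.14].

### API

Orientations are given as a rotation vector (axis times angle).
In Python, from workcell import ctrl gives the robot as it stands.
- The arm moves only by the tool send_rows, never from a script. Its argument "deltas" is text: rows parted by semicolons, each of 7 numbers parted by spaces: the opening, from -1 (shut) to 1 (fully open), then the shift along the tool's x, y, z in mm, then the turn, a rotation vector about the tool's x, y, z in rad. A call has 1 to 10 rows; each row is the pose to reach, as a shift and turn from the pose commanded when the call began, along the tool's axes at that moment; what a row does not reach only later rows make up. A row lasts 1/10 s, in which the tool goes at most 50 mm and 8.59 degrees, less where a joint would pass 70% of its speed; a pose out of reach is approached as far as the arm can. A call with a gripper value outside its range is refused whole. The fingers move at their own pace and stop on an object; "newtons" is the grip in N (left out, the last holds). Time passes only in rows, so rows that repeat a pose let the fingers close. It gives the time, the measured TCP pose, the force and the opening at its end, in the units of the state.
- ctrl.read_state(): the state, without advancing time (a new reading comes with each control period).
- ctrl.capture(name): name is "scene" or "top"; returns the picture (400x640x3 uint8, red, green, blue); there is no depth.
- ctrl.camera_params(name): a dict with "fx", "fy", "cx", "cy" (pixels), "D" ([k1, k2, p1, p2, k3] as OpenCV has them; the pictures are not rectified), "cam_to_world" (4x4, takes a point from camera to world coordinates). Camera axes: x right, y up, looking along -z (the intrinsics and any distortion apply to the point x, -y, -z); pixel columns grow to the right and rows downward; lengths in m; the calibration is good to about 2 mm. A picture is of the moment at which its call begins. camera_params takes no time and is no camera call.
- ctrl.sign_off(): hands the job in, once; it reports no verdict.
The state is a dict: "time_s": time; "joints": joint angles; "dq": joint speeds; "joint_efforts": joint torques, N m; "tcp_pos": TCP position; "ee_rot": TCP orientation; "wrist_force": force on the tool from outside, world axes, zero at the start; "moment": the same for the moment, N m; "gripper_width": finger opening in m.
Only numpy, scipy, OpenCV 4.12 (cv2) and the standard library are available. Lean on these libraries where they do the work, as an engineer would, in place of code of your own. Each camera call takes 0.05 s, during which the arm holds its last target.

## Working session

There is one attempt and no reset: what is moved stays moved. The work goes in short steps, Python scripts to look and compute and a tool call to move; the robot and the scene stay as the last step left them, time stands still between calls to the robot, and variables do not carry over. Pictures are saved under pics/ and viewed, and the job is handed in when it is done.

Besides the shell and the picture viewer there is one more tool, called after ">>>" by a JSON object that holds its "method" and its "body", one argument or row to a line. send_rows: Moves the arm, as the interface text tells. Its arguments: {"type":"object","properties":{"deltas":{"type":"string"},"newtons":{"type":"number"}},"required":["deltas"]}

```bash
mkdir -p pics; ls; python3 - <<'E'
from workcell import ctrl
import cv2,numpy as np
for n in("scene","top"):
    im=ctrl.capture(n); cv2.imwrite(f"pics/{n}0.png",im[:,:,::-1])
    p=ctrl.camera_params(n); print(n,{k:np.round(v,4).tolist() for k,v in p.items()})
s=ctrl.read_state(); print(s)
E
```

```text
pics
scene {'fx': 443.1861, 'fy': 443.1861, 'cx': 318.934, 'cy': 196.7467, 'D': [0.0324, 0.0, 0.0, 0.0, 0.0], 'cam_to_world': [[-0.6535, -0.5674, 0.501, 1.105], [0.7569, -0.4971, 0.4243, 0.4738], [0.0083, 0.6564, 0.7543, 1.0007], [0.0, 0.0, 0.0, 1.0]]}
top {'fx': 434.2466, 'fy': 434.2466, 'cx': 316.7281, 'cy': 200.6594, 'D': [0.0085, 0.0, 0.0, 0.0, 0.0], 'cam_to_world': [[0.019, 0.9852, -0.1701, 0.2838], [-0.9995, 0.0228, 0.0204, -0.0089], [0.024, 0.1697, 0.9852, 1.4225], [0.0, 0.0, 0.0, 1.0]]}
{'time_s': 0.1, 'joints': array([-1.22479968,  0.57643925,  0.02489248,  1.4377815 , -0.01499417,
        1.12898626, -0.05647173]), 'dq': array([ 0.00027256, -0.0001385 ,  0.00208034, -0.00014223,  0.00146929,
        0.00029034, -0.00227786]), 'joint_efforts': array([ 6.43168620e-03, -7.67305326e+01,  2.25786164e+00, -2.86603045e+01,
        1.59281882e-02,  8.66176706e-03,  8.33265130e-05]), 'tcp_pos': array([0.281123  , 0.61325762, 0.23055081]), 'ee_rot': array([ 0.33596178,  1.54459219, -0.33819787]), 'wrist_force': array([0.72738121, 0.07950786, 0.08781412]), 'moment': array([ 0.03235307,  0.01502851, -0.01809855]), 'gripper_width': 0.08542563715264964}
```

View pics/scene0.png

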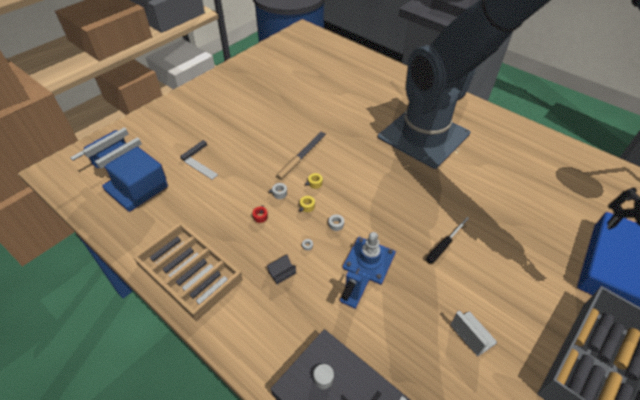

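View pics/top0.png

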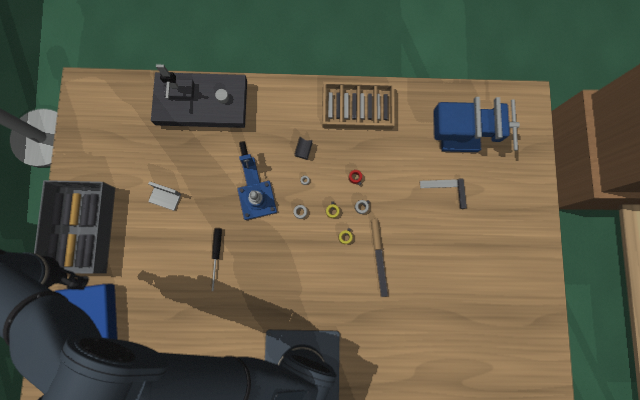

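```bash
python3 - <<'E'
import cv2,numpy as np
a=cv2.imread('pics/scene0.png');b=cv2.imread('pics/top0.png')
def z(im,x0,y0,w,h,s):return cv2.resize(im[y0:y0+h,x0:x0+w],None,fx=s,fy=s,interpolation=cv2.INTER_CUBIC)
A=np.hstack([z(a,335,225,66,80,6),z(a,262,175,66,80,6)]);cv2.imwrite('pics/za.png',A[:600,:800])
B=np.hstack([z(b,230,135,50,85,7),z(b,290,175,60,85,7)][:1]);
C=z(b,285,185,90,70,7)
cv2.imwrite('pics/zb.png',B);cv2.imwrite('pics/zc.png',C)
E
```

```text
(no output)
```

View pics/za.png

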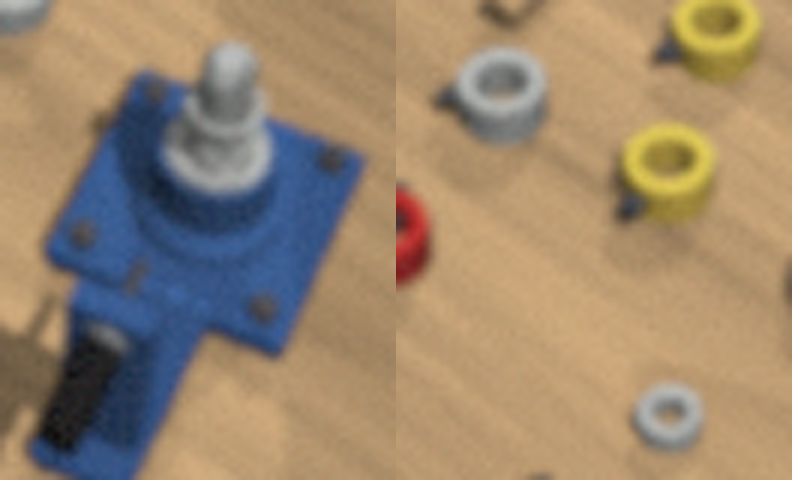

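View pics/zb.png

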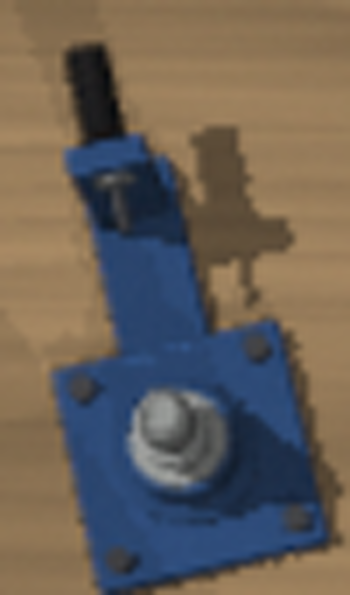

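View pics/zc.png

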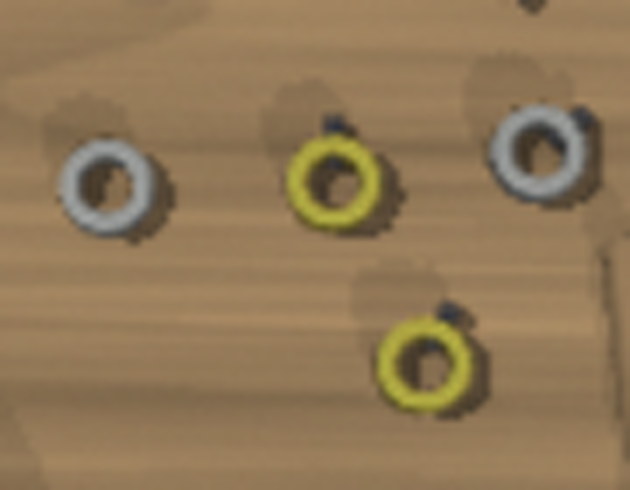

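```bash
cat > h.py <<'E'
import cv2,numpy as np
from workcell import ctrl
def ray(n,px):
    p=ctrl.camera_params(n);K=np.array([[p['fx'],0,p['cx']],[0,p['fy'],p['cy']],[0,0,1]])
    u=cv2.undistortPoints(np.array(px,float).reshape(-1,1,2),K,np.array(p['D'])).reshape(-1,2)
    M=np.array(p['cam_to_world']);d=np.c_[u[:,0],-u[:,1],-np.ones(len(u))]@M[:3,:3].T
    return M[:3,3],d
def plane(n,px,z):
    o,d=ray(n,px);return o+d*((z-o[2])/d[:,2])[:,None]
def tri(a,b):
    o1,d1=ray('scene',a);o2,d2=ray('top',b);out=[]
    for x,y in zip(d1,d2):
        t=np.linalg.lstsq(np.c_[x,-y],o2-o1,rcond=None)[0]
        p,q=o1+x*t[0],o2+y*t[1];out.append(np.r_[(p+q)/2,np.linalg.norm(p-q)])
    return np.array(out)
def proj(n,P):
    p=ctrl.camera_params(n);M=np.array(p['cam_to_world']);K=np.array([[p['fx'],0,p['cx']],[0,p['fy'],p['cy']],[0,0,1]])
    c=(np.atleast_2d(P)-M[:3,3])@M[:3,:3];c=c*[1,-1,-1]
    return cv2.projectPoints(c,np.zeros(3),np.zeros(3),K,np.array(p['D']))[0].reshape(-1,2)
def refine(im,px,r=3):
    g=cv2.cvtColor(im,cv2.COLOR_BGR2GRAY).astype(float)
    sat=im.max(2).astype(float)  # blue base is bright in B; bolts dark
    out=[]
    for x,y in px:
        for _ in range(3):
            X,Y=np.meshgrid(np.arange(int(round(x))-r,int(round(x))+r+1),np.arange(int(round(y))-r,int(round(y))+r+1))
            v=sat[Y,X];w=np.clip(np.median(v)-8-v,0,None);w[(X-x)**2+(Y-y)**2>r*r+1]=0
            if w.sum()==0:break
            x,y=(X*w).sum()/w.sum(),(Y*w).sum()/w.sum()
        out.append((x,y))
    return np.array(out)
E
python3 - <<'E'
from h import *
np.set_printoptions(precision=4,suppress=True)
a=cv2.imread('pics/scene0.png');b=cv2.imread('pics/top0.png')
tb=np.array([[82,390],[258,347],[297,517],[120,560]])/7+[230,135]-.43
sa=np.array([[84,235],[264,307],[333,158],[155,90]])/6+[335,225]-.42
print(tb,sa)
# order top: driver-left, driver-right... scene candidates tested both ways
for k in range(4):
  for rev in (1,-1):
    s=np.roll(sa[::rev],k,axis=0);t=tri(s,tb)
    if t[:,3].max()<.01: print(k,rev,t)
tr,sr=refine(b,tb),refine(a,sa);print(tr-tb,sr-sa)
print(plane('top',tr,.018));print(plane('scene',sr,.018))
for n,im in(('top',b),('scene',a)):
    hsv=cv2.cvtColor(im,cv2.COLOR_BGR2HSV)
    m=((hsv[...,1]<70)&(hsv[...,2]>100)).astype(np.uint8)
    c,_=cv2.findContours(m,cv2.RETR_EXTERNAL,cv2.CHAIN_APPROX_NONE)
    for q in c:
        A=cv2.contourArea(q)
        if 20<A<400 and 230<q[:,0,0].mean()<400 and 150<q[:,0,1].mean()<300:
            e=cv2.fitEllipse(q);P=plane(n,[e[0]],.024)[0];print(n,np.round(e[0],2),np.round(e[1],2),A,P)
E
```

```text
[[241.2843 190.2843]
 [266.4271 184.1414]
 [271.9986 208.4271]
 [246.7129 214.57  ]] [[348.58   263.7467]
 [378.58   275.7467]
 [390.08   250.9133]
 [360.4133 239.58  ]]
2 -1 [[0.5549 0.2099 0.0198 0.0003]
 [0.5771 0.1294 0.0191 0.0015]
 [0.4967 0.1074 0.0212 0.0002]
 [0.4746 0.1887 0.0215 0.0007]]
[[ 0.4388  0.    ]
 [ 0.0957  0.3966]
 [-0.0855 -0.1663]
 [ 0.4213  0.2418]] [[-0.4875  0.1608]
 [-0.4353  0.5086]
 [-0.4277  0.3711]
 [-0.5164  1.9561]]
[[0.5552 0.2089 0.018 ]
 [0.5764 0.1285 0.018 ]
 [0.4978 0.1079 0.018 ]
 [0.4745 0.1875 0.018 ]]
[[0.5774 0.1291 0.018 ]
 [0.5559 0.2094 0.018 ]
 [0.4739 0.1878 0.018 ]
 [0.5008 0.1092 0.018 ]]
top [299.66 211.01] [12.34 13.42] 128.0 [0.4899 0.0171 0.024 ]
top [361.57 205.97] [12.31 13.28] 126.5 [ 0.5111 -0.1848  0.024 ]
top [252.51 197.43] [ 7.64 13.44] 55.5 [0.5312 0.1718 0.024 ]
top [304.3  179.47] [7.89 8.82] 51.5 [0.5952 0.0045 0.024 ]
scene [307.02 244.17] [11.08 11.42] 97.0 [0.6044 0.0102 0.024 ]
scene [376.74 256.12] [31.22 48.27] 302.0 [0.5125 0.1729 0.024 ]
scene [336.13 221.73] [15.44 16.75] 193.5 [0.4946 0.0207 0.024 ]
scene [278.92 190.12] [15.19 16.62] 182.0 [ 0.5146 -0.1815  0.024 ]
```

```bash
python3 - <<'E'
from h import *
np.set_printoptions(precision=4,suppress=True)
for n,x,y in(('top',361,206),('scene',278,190)):
    im=cv2.imread(f'pics/{n}0.png')
    c=im[y-13:y+14,x-15:x+16]
    hsv=cv2.cvtColor(c,cv2.COLOR_BGR2HSV)
    print(n);print('\n'.join(' '.join('%3d'%v for v in r) for r in hsv[...,2]))
    for vt in (100,130,150):
        m=((hsv[...,1]<75)&(hsv[...,2]>vt)).astype(np.uint8)
        q=max(cv2.findContours(m,cv2.RETR_EXTERNAL,cv2.CHAIN_APPROX_NONE)[0],key=cv2.contourArea)
        e=cv2.fitEllipse(q);o=np.array(e[0])+[x-15,y-13]
        print(vt,o,e[1],plane(n,[o],.026),plane(n,[o],.013))
    print([proj(n,[.512,-.187,z]) for z in(0,.013,.026)])
    cv2.imwrite(f'pics/col_{n}.png',cv2.resize(c,None,fx=14,fy=14,interpolation=cv2.INTER_NEAREST))
E
```

```text
top
147 146 146 145 145 145 145 136 134 134 132 134 132 134 134 143 146 146 145 146 145 147 147 147 148 148 148 149 149 149 150
151 151 151 150 150 150 140 135 135 135 135 136 135 135 135 135 145 147 147 147 148 148 149 148 148 149 149 148 149 149 149
153 154 154 154 153 153 142 139 138 138 138 140 139 137 138 138 139 148 142 139 149 151 151 151 151 152 151 151 151 151 151
156 156 155 154 155 145 141 140 141 140 140 140 140 140 140 139 140 141 139 138 140 150 153 153 154 153 153 154 152 151 152
152 153 152 152 152 143 139 139 140 140 140 140 140 140 139 140 140 140 140 140 140 151 155 155 155 154 154 154 155 154 155
152 152 152 152 152 142 138 138 138 138 138 138 140 139 140 139 139 139 139 140 139 151 153 153 153 153 154 154 153 153 152
157 156 156 158 158 146 144 142 144 144 145 144 144 144 145 145 126 140 145 145 144 157 159 160 159 159 159 158 159 157 157
157 155 155 155 155 144 141 141 141 141 141 141 110 134 145 145 144 143 139 141 122  95  99 147 157 156 158 158 157 157 157
151 151 151 151 152 141 136 138 138 138 138 140 140 144 150 152 151 149 149 148 102  68  68  89 140 151 
[... 2073 characters left out ...]
50 150 150 150 151 147 139 137 136 135 137 121 127 137
155 155 155 156 155 155 156 154 156 156 155 156 155 155 155 155 155 154 155 154 154 154 154 143 140 132 132 142 144 136 131
100 [361.5715 205.9689] (12.311590194702148, 13.275474548339844) [[ 0.5108 -0.1845  0.026 ]] [[ 0.5129 -0.1861  0.013 ]]
130 [361.4444 205.7981] (11.415395736694336, 12.507782936096191) [[ 0.5114 -0.1841  0.026 ]] [[ 0.5135 -0.1857  0.013 ]]Traceback (most recent call last):
  File "<stdin>", line 11, in <module>
cv2.error: OpenCV(4.12.0) /io/opencv/modules/imgproc/src/shapedescr.cpp:361: error: (-201:Incorrect size of input array) There should be at least 5 points to fit the ellipse in function 'fitEllipseNoDirect'
```

```bash
python3 - <<'E'
from h import *
np.set_printoptions(precision=4,suppress=True)
n='scene';x,y=276,190
im=cv2.imread(f'pics/{n}0.png');c=im[y-13:y+14,x-17:x+16]
hsv=cv2.cvtColor(c,cv2.COLOR_BGR2HSV)
print('\n'.join(' '.join('%3d'%v for v in r) for r in hsv[...,2]))
cv2.imwrite(f'pics/col_{n}.png',cv2.resize(c,None,fx=14,fy=14,interpolation=cv2.INTER_NEAREST))
C=np.array([.5110,-.1843])
for u in [(367.7,201.5),(368.2,202.3)]:
    d=plane('top',[u],.016)[0][:2]-C;print(u,d,np.hypot(*d),np.degrees(np.arctan2(d[1],d[0])))
print(proj('scene',[.511,-.1843,.026]))
for a in (-30,-40,-50,-60):
    r=np.radians(a);P=[.511+.028*np.cos(r),-.1843+.028*np.sin(r),.0155];print(a,proj('top',P),proj('scene',P))
E
```

```text
187 188 190 193 188 190 195 194 193 191 194 185 187 186 188 183 159 130 111  89  99 119 133 137 137 141 160 168 182 195 198 203 204
186 184 188 188 188 189 190 193 196 197 194 192 191 187 188 185 179 159 138 112 100 104 114 129 144 162 172 179 183 191 198 200 199
183 188 185 184 184 190 188 187 189 190 191 195 188 190 187 187 180 176 159 145 127 121 124 141 157 171 184 186 190 191 192 195 201
181 184 186 183 184 183 188 191 192 189 191 192 193 195 190 186 182 172 168 162 155 153 153 160 171 179 187 190 195 190 188 193 193
184 180 176 180 182 182 185 185 190 190 188 193 190 193 189 184 175 168 166 168 166 171 171 174 176 185 189 194 196 191 192 191 192
180 180 181 180 180 182 182 190 190 188 189 184 190 190 192 182 176 173 171 172 170 174 176 179 183 187 193 194 195 195 194 194 193
180 180 182 178 182 180 179 187 188 190 184 185 190 190 186 182 174 170 178 181 185 182 182 183 189 188 192 194 192 193 194 199 196
175 179 180 178 179 176 179 181 184 190 189 183 188 184 184 181 182 180 178 179 181 179 180 181 186 188 192 194 192 194 195 195 194
175 175 175 177 177 181 179 179 179 183 185 
[... 2123 characters left out ...]
 173 175 178 176 176 181 178 169 171 170 173 176 179 173 168 164 166 169 175
196 200 196 196 198 192 191 191 183 179 169 171 174 173 171 173 173 173 177 176 175 172 174 172 177 183 182 179 174 169 165 162 167
191 193 194 198 197 196 198 197 186 181 173 169 168 171 171 172 174 173 173 176 179 173 177 175 185 187 185 185 181 178 173 165 166
(367.7, 201.5) [ 0.0168 -0.0217] 0.027430523715264738 -52.236806530116624
(368.2, 202.3) [ 0.0142 -0.0233] 0.0272956672105367 -58.744948382057075
[[279.0617 188.5292]]
-30 [[365.3533 199.2468]] [[270.1554 193.1593]]
-40 [[366.5625 200.1103]] [[269.8671 191.9637]]
-50 [[367.6071 201.1652]] [[269.8659 190.7413]]
-60 [[368.4555 202.38  ]] [[270.1498 189.5295]]
```

View pics/col_scene.png

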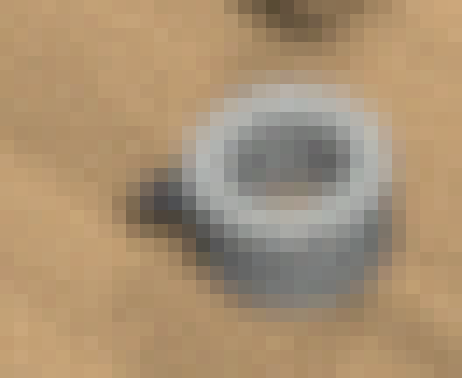

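```bash
python3 - <<'E'
from h import *
np.set_printoptions(precision=1,suppress=True)
print('shaft proj z120', proj('top',[.5258,.1585,.12]),proj('scene',[.5258,.1585,.12]), proj('top',[.5258,.1585,.09]),proj('scene',[.5258,.1585,.09]))
L=[]
for n,x,y in(('top',254,196),('scene',374,243)):
    im=cv2.imread(f'pics/{n}0.png');c=im[y-12:y+12,x-12:x+12]
    print('\n'.join(' '.join('%3d'%v for v in r) for r in c[...,2]))
    L.append(cv2.resize(cv2.convertScaleAbs(c,alpha=1.4,beta=-40),None,fx=16,fy=16,interpolation=cv2.INTER_CUBIC))
cv2.imwrite('pics/sh.png',np.hstack(L))
E
```

```text
shaft proj z120 [[253.  193.7]] [[373.  234.6]] [[254.1 195.5]] [[371.8 241.7]]
138 135 132 131  94  54  40  42  42  41  41  44  47  47  51  45  44  44  46  46  46  44  52  64
131 129 129 110  84  49  40  41  44  43  42  41  43  42  45  42  44  42  45  47  46  44  47  57
 96  92  75  60  52  46  49  49  49  49  44  43  43  43  43  42  42  44  46  47  46  46  46  44
 54  54  46  42  41  43  42  42  42  44  42  43  42  43  43  42  44  42  42  45  47  47  47  44
 49  46  43  42  42  42  41  44  43  45  42  42  42  43  42  43  41  41  41  45  45  45  44  45
 66  41  42  42  43  41  41  42  44  42  43  41  43  41  42  38  41  40  43  42  44  46  45  45
 67  42  32  41  42  43  42  43  44  65  66  72  70  62  62  47  41  39  36  33  42  46  46  46
 56  36  43  44  43  42  43  43  58 116 121 125 104  90 118 127  99  59  41  34  35  41  45  46
 33  41  48  46  43  42  43  38 118 129 142 149 143  92  83 142 133 116  81  45  33  35  33  44
 44  45  46  46  43  43  43 101 110 130 147 149 150 118  84  87  96  96  80  53  37  26  31  44
 47  45  46  48  41  43  45 139 101 127 146 149 149 114  86 
[... 2887 characters left out ...]
 129  88  60  62  70  81 102
 78  99 108  97  81  81  93  99 102 102 116 123 125 131 152 161 168 145 101  62  58  51  58  64
 94 116 120 103  90  95 107 117 114 112 112 122 133 146 153 172 176 154 108  70  57  55  54  56
101 136 142 132 107 108 115 129 129 124 122 130 143 150 154 169 176 155 107  73  54  56  56  55
 91 132 156 157 138 122 116 129 140 133 133 138 146 149 152 169 176 153  99  63  64  61  58  56
 80 116 146 160 158 140 123 129 135 140 149 148 148 148 158 174 169 136  87  64  58  59  61  54
 48  86 120 151 160 153 147 140 139 148 157 161 155 159 173 176 154 118  79  57  58  58  59  56
 39  61  91 120 142 153 155 155 153 158 165 167 165 167 169 159 127  85  55  55  55  56  58  56
```

View pics/sh.png

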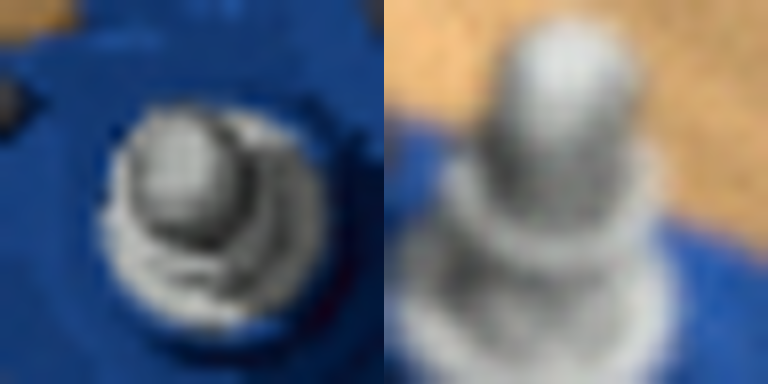

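```bash
cat >> h.py <<'E'
from scipy.spatial.transform import Rotation as R
def delta(pos,psi):
    s=ctrl.read_state();Rc=R.from_rotvec(s['ee_rot']);p=np.radians(psi);c,q=np.cos(p),np.sin(p)
    Rt=R.from_matrix(np.array([[0,0,-1],[c,q,0],[q,-c,0]]).T)
    sh=Rc.inv().apply(np.array(pos)-s['tcp_pos'])*1000;rv=(Rc.inv()*Rt).as_rotvec()
    y=Rc.as_matrix()[:,1]
    print('t',s['time_s'],'tcp',np.round(s['tcp_pos'],4),'yaw y',round(np.degrees(np.arctan2(y[1],y[0])),2),'xax',np.round(Rc.as_matrix()[:,0],3),'F',np.round(s['wrist_force'],1),'w',round(s['gripper_width'],4),'q',np.round(s['joints'],2))
    print('delta mm',np.round(sh,1),'rot',np.round(rv,3))
E
python3 - <<'E'
from h import *
for z in (75,255): delta([.5258,.1585,.17],z)
E
```

```text
t 0.1 tcp [0.2811 0.6133 0.2306] yaw y 65.38 xax [-0.001 -0.001 -1.   ] F [0.7 0.1 0.1] w 0.0854 q [-1.22  0.58  0.02  1.44 -0.01  1.13 -0.06]
delta mm [  61.  -311.4  411.9] rot [-0.168 -0.     0.001]
t 0.1 tcp [0.2811 0.6133 0.2306] yaw y 65.38 xax [-0.001 -0.001 -1.   ] F [0.7 0.1 0.1] w 0.0854 q [-1.22  0.58  0.02  1.44 -0.01  1.13 -0.06]
delta mm [  61.  -311.4  411.9] rot [2.974e+00 2.000e-03 0.000e+00]
```

>>> {"method": "send_rows", "body": {
  "deltas": "1 4 -31 41 0 0 0;1 8 -62 82 0 0 0;1 12 -93 124 -0.05 0 0;1 16 -125 165 -0.1 0 0;1 20 -156 206 -0.168 0 0;1 24 -187 247 -0.168 0 0;1 28 -218 288 -0.168 0 0;1 32 -249 330 -0.168 0 0;1 36 -280 371 -0.168 0 0;1 40 -311 412 -0.168 0 0"
}}

```text
time_s: 1.1
tcp_pos: [0.5183, 0.1729, 0.1924]
ee_rot: [0.205, 1.561, -0.205]
wrist_force: [0.1, 1.8, 0.7]
gripper_width: 0.0851
```

>>> {"method": "send_rows", "body": {
  "deltas": "1 0 0 0 0 0 0;1 0 0 0 0 0 0;1 0 0 0 0 0 0"
}}

```text
time_s: 1.4
tcp_pos: [0.5172, 0.176, 0.1925]
ee_rot: [0.205, 1.562, -0.204]
wrist_force: [0.8, 0.7, 0.1]
gripper_width: 0.0854
```

```bash
python3 - <<'E'
from h import *
delta([.5258,.1585,.19],75)
for n in("scene","top"):
    cv2.imwrite(f"pics/{n}1.png",ctrl.capture(n)[:,:,::-1])
a=cv2.imread('pics/scene1.png')[170:310,300:450];b=cv2.imread('pics/top1.png')[120:260,190:340]
cv2.imwrite('pics/m1.png',np.hstack([cv2.resize(a,(400,373)),cv2.resize(b,(400,373))]))
E
```

```text
t 1.4 tcp [0.5172 0.176  0.1925] yaw y 75.07 xax [-0.001  0.001 -1.   ] F [0.8 0.7 0.1] w 0.0854 q [-0.43  0.43  0.03  1.83 -0.02  0.88  0.91]
delta mm [  2.5 -14.7  12.8] rot [ 0.001 -0.001 -0.   ]
```

View pics/m1.png

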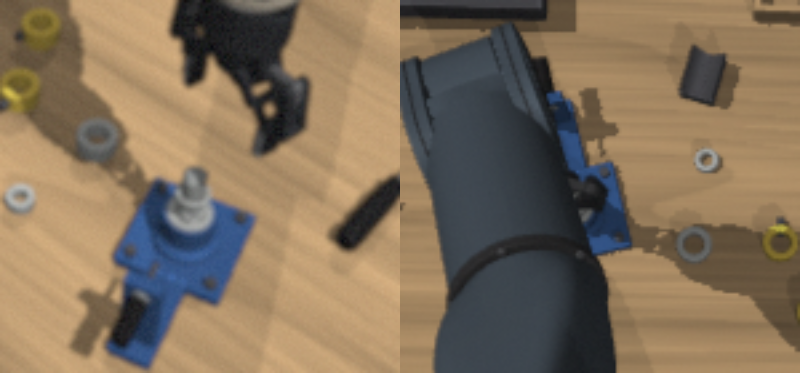

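```bash
python3 - <<'E'
from h import *
a=cv2.imread('pics/scene1.png')[222:270,346:396]
cv2.imwrite('pics/z1.png',cv2.resize(a,None,fx=12,fy=12,interpolation=cv2.INTER_CUBIC))
E
```

```text
(no output)
```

View pics/z1.png

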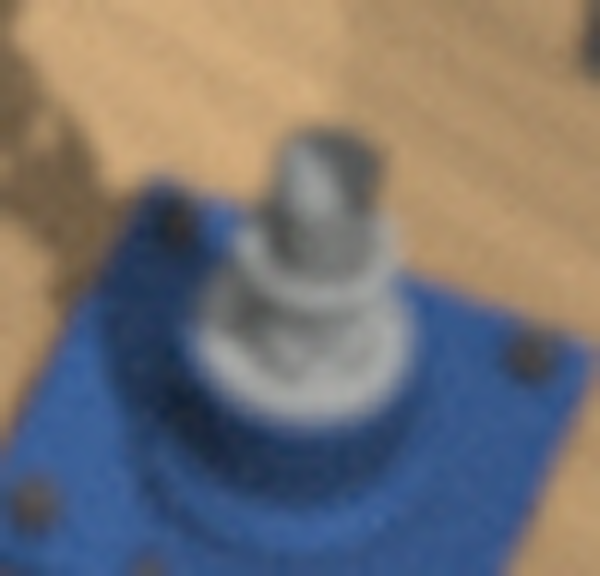

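>>> {"method": "send_rows", "body": {
  "deltas": "1 0 -8 7 0 0 0;1 0 -14.7 12.8 0 0 0;1 30 -14.7 12.8 0 0 0;1 55 -14.7 12.8 0 0 0;1 75 -14.7 12.8 0 0 0;1 88 -14.7 12.8 0 0 0;1 97 -14.7 12.8 0 0 0;1 97 -14.7 12.8 0 0 0;1 97 -14.7 12.8 0 0 0"
}}

```text
time_s: 2.4
tcp_pos: [0.5267, 0.1571, 0.0961]
ee_rot: [0.206, 1.561, -0.206]
wrist_force: [0.1, 0.1, -0.4]
gripper_width: 0.085
```

```bash
python3 - <<'E'
from h import *
delta([.5258,.1585,.095],75)
for n in("scene","top"):
    cv2.imwrite(f"pics/{n}2.png",ctrl.capture(n)[:,:,::-1])
a=cv2.imread('pics/scene2.png')[200:280,330:420];b=cv2.imread('pics/top2.png')[160:240,210:300]
cv2.imwrite('pics/m2.png',np.hstack([cv2.resize(a,(400,356)),cv2.resize(b,(400,356))]))
E
```

```text
t 2.4 tcp [0.5267 0.1571 0.0961] yaw y 74.99 xax [ 0. -0. -1.] F [ 0.1  0.1 -0.4] w 0.085 q [-0.39  0.55  0.02  1.93 -0.02  0.66  0.95]
delta mm [ 1.1  1.1 -1.2] rot [-0.  0. -0.]
```

View pics/m2.png

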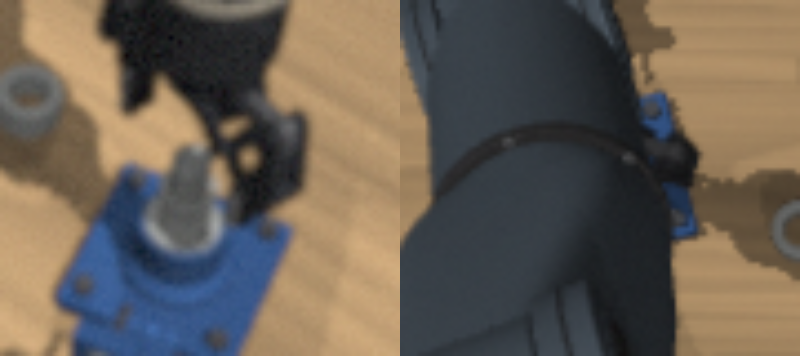

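```bash
python3 - <<'E'
from h import *
c,s=np.cos(np.radians(75)),np.sin(np.radians(75))
for k in(.043,-.043,.057,-.057):
    P=[.5267+k*c,.1571+k*s,.109];print(k,((proj('scene',P)-[330,200])*400/90).round())
E
```

```text
0.043 [[235. 218.]]
-0.043 [[138. 114.]]
0.057 [[252. 236.]]
-0.057 [[123.  98.]]
```

>>> {"method": "send_rows", "body": {
  "deltas": "-1 0 0 0 0 0 0;-1 0 0 0 0 0 0;-1 0 0 0 0 0 0;-1 0 0 0 0 0 0;-1 0 0 0 0 0 0;-1 0 0 0 0 0 0;-1 0 0 0 0 0 0;-1 0 0 0 0 0 0;-1 0 0 0 0 0 0;-1 0 0 0 0 0 0",
  "newtons": 40
}}

```text
time_s: 3.5
tcp_pos: [0.5273, 0.1586, 0.0962]
ee_rot: [0.206, 1.559, -0.203]
wrist_force: [2.5, 4.2, 3.4]
gripper_width: 0.0175
```

```bash
python3 - <<'E'
from h import *
delta([.5258,.1585,.095],75)
print(ctrl.read_state()['moment'])
E
```

```text
t 3.5 tcp [0.5273 0.1586 0.0962] yaw y 75.05 xax [ 0.002  0.002 -1.   ] F [2.5 4.2 3.4] w 0.0175 q [-0.39  0.55  0.02  1.93 -0.02  0.66  0.95]
delta mm [ 1.2 -0.5 -1.4] rot [ 0.001  0.002 -0.002]
[ 1.00566904 -0.43482414  0.06226666]
```

>>> {"method": "send_rows", "body": {
  "deltas": "-1 0 1.5 0 0 0 0;-1 0 1.5 -0.3 0.13 0 0;-1 0 1.6 -0.6 0.26 0 0;-1 0 1.7 -0.9 0.39 0 0;-1 0 1.8 -1.2 0.52 0 0;-1 0 2 -1.5 0.65 0 0;-1 0 2.2 -1.8 0.78 0 0;-1 0 2.5 -2 0.91 0 0;-1 0 2.7 -2.2 1.044 0 0;-1 0 2.7 -2.2 1.044 0 0"
}}

```text
time_s: 4.5
tcp_pos: [0.5252, 0.1596, 0.0961]
ee_rot: [1.016, 1.32, -1.016]
wrist_force: [0.6, -1.2, 6.5]
gripper_width: 0.018
```

```bash
python3 - <<'E'
from h import *
delta([.5258,.1585,.095],15.2)
print(ctrl.read_state()['moment'])
cv2.imwrite("pics/scene3.png",ctrl.capture("scene")[:,:,::-1])
a=cv2.imread('pics/scene3.png')[200:290,330:420]
cv2.imwrite('pics/m3.png',cv2.resize(a,(580,580),interpolation=2))
E
```

```text
t 4.5 tcp [0.5252 0.1596 0.0961] yaw y 14.86 xax [ 0.001 -0.001 -1.   ] F [ 0.6 -1.2  6.5] w 0.018 q [-0.6   0.58  0.33  1.94 -0.29  0.67  0.17]
delta mm [1.1 0.3 1.2] rot [-0.006  0.001 -0.   ]
[-0.33006617 -0.10171033 -0.07459586]
```

View pics/m3.png

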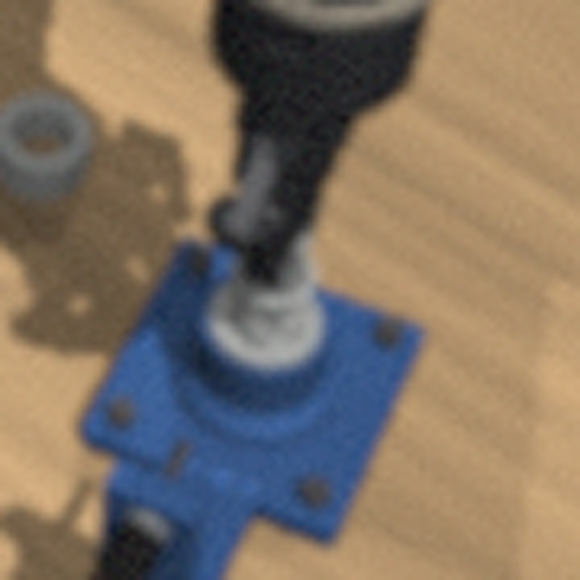

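>>> {"method": "send_rows", "body": {
  "deltas": "1 0 0 0 0 0 0;1 0 0 0 0 0 0;1 0 0 0 0 0 0;1 0 0 0 0 0 0;1 0 0 0 0 0 0;1 0 0 0 0 0 0;1 -40 0 0 0 0 0;1 -80 0 0 0 0 0;1 -120 0 0 0 0 0;1 -120 0 0 0 0 0"
}}

```text
time_s: 5.55
tcp_pos: [0.5276, 0.1608, 0.2206]
ee_rot: [1.017, 1.318, -1.005]
wrist_force: [1.2, -0.4, -0.3]
gripper_width: 0.0858
```

```bash
python3 - <<'E'
from h import *
delta([.511,-.1843,.2],39)
E
```

```text
t 5.55 tcp [0.5276 0.1608 0.2206] yaw y 15.16 xax [ 0.008  0.003 -1.   ] F [ 1.2 -0.4 -0.3] w 0.0858 q [-0.66  0.43  0.41  1.8  -0.21  0.95  0.1 ]
delta mm [  19.4 -106.4  328.8] rot [-0.416  0.001 -0.008]
```

>>> {"method": "send_rows", "body": {
  "deltas": "1 0 -13 41 -0.05 0 0;1 0 -26 82 -0.1 0 0;1 0 -39 123 -0.15 0 0;1 0 -52 164 -0.2 0 0;1 0 -65 205 -0.26 0 0;1 0 -78 246 -0.32 0 0;1 0 -91 287 -0.38 0 0;1 0 -106 329 -0.416 0 0;1 0 -106 329 -0.416 0 0;1 0 -106 329 -0.416 0 0"
}}

```text
time_s: 6.55
tcp_pos: [0.5082, -0.1858, 0.2151]
ee_rot: [0.697, 1.457, -0.697]
wrist_force: [-0.0, 1.5, -0.2]
gripper_width: 0.0855
```

```bash
python3 - <<'E'
from h import *
delta([.511,-.1843,.1],39)
for n in("scene","top"): cv2.imwrite(f"pics/{n}4.png",ctrl.capture(n)[:,:,::-1])
a=cv2.imread('pics/scene4.png')[220:275,345:400];b=cv2.imread('pics/top4.png')[135:220,230:285]
cv2.imwrite('pics/m4.png',np.hstack([cv2.resize(a,(440,440),interpolation=2),cv2.resize(b,(330,510),interpolation=2)[70:510]]))
im=cv2.imread('pics/scene4.png')[230:246,362:386,2]
print('\n'.join(' '.join('%3d'%v for v in r) for r in im))
E
```

```text
t 6.55 tcp [ 0.5082 -0.1858  0.2151] yaw y 38.83 xax [-0.001  0.    -1.   ] F [-0.   1.5 -0.2] w 0.0855 q [ 0.03  0.41  0.34  1.82 -0.17  0.93  1.12]
delta mm [115.1   3.2   0.6] rot [-0.003 -0.001  0.   ]
200 197 197 191 191 193 197 200 203 202 198 184 183 178 174 169 166 172 170 172 173 175 169 171
201 198 198 195 191 197 193 192 191 192 186 182 179 180 172 175 173 164 170 172 177 171 174 174
202 204 204 201 200 194 190 183 170 168 169 170 176 174 176 176 172 172 172 169 169 168 174 174
201 204 201 199 204 201 184 166 152 155 157 167 167 169 167 171 177 174 172 171 166 168 171 171
197 200 201 204 204 199 174 148 138 155 161 164 166 161 161 167 171 180 177 173 173 171 171 168
195 195 201 200 204 193 166 138 136 155 158 162 166 161 161 157 169 176 183 177 174 173 168 167
186 192 198 198 203 191 159 132 132 146 147 150 154 158 159 163 168 180 183 184 182 180 175 172
154 175 177 189 188 172 138 119 128 130 136 140 148 155 160 160 165 175 179 180 183 179 180 174
113 127 142 149 154 136 115 104 109 115 125 126 131 143 152 154 161 170 177 176 180 183 183 183
 83  87  88 100 110 105 101 102 104 106 110 114 114 123 134 146 157 166 174 175 176 175 180 182
 70  62  62  75  94  94  95 101 105 101 105 101 109 107 119 143 162 174 172 173 172 172 176 182
 66  58  60  87 110 115 102 101 105 101 101 104  98 106 119 138 160 169 170 172 169 176 172 173
 58  51  57  95 122 126 112 103 104 104 105 105 107 106 119 139 157 171 177 173 170 172 172 173
 45  48  56  90 118 135 125 109 101 103 100 104 107 106 126 141 157 168 172 176 173 172 174 173
 40  52  67  79 109 131 135 124 114 107 105 104 110 117 136 147 147 139 140 158 165 166 169 174
 38  60  75  82  98 120 132 136 127 127 119 120 126 141 152 153 129 104 104 118 130 141 155 161
```

View pics/m4.png

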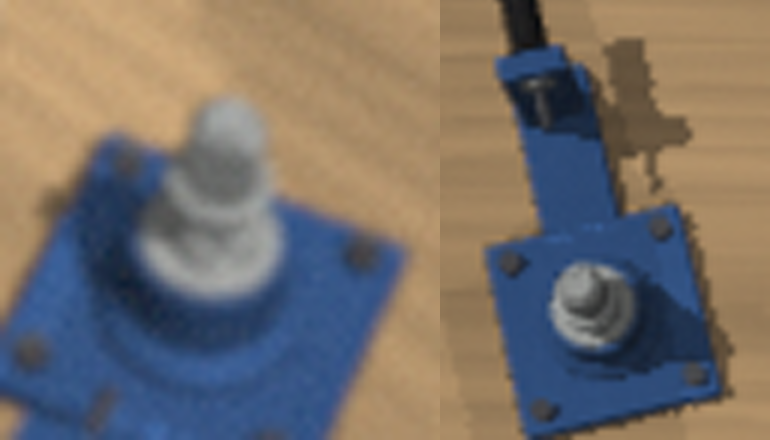

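View pics/top4.png

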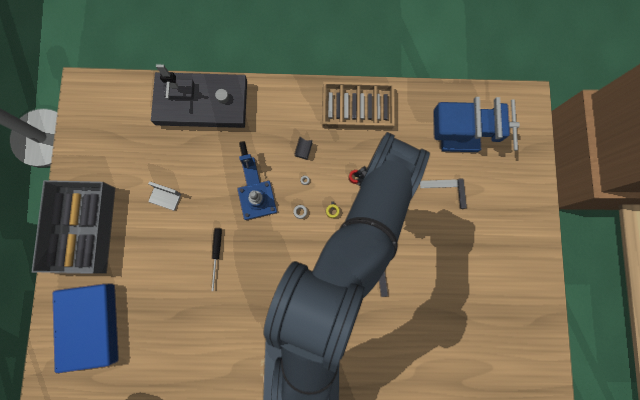

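```bash
python3 - <<'E'
from h import *
b=cv2.imread('pics/top0.png')
a=cv2.resize(b[165:265,330:410],None,fx=6,fy=6,interpolation=2)
C=np.array([.511,-.1843])
f=lambda P:tuple(int(v) for v in ((proj('top',P)[0]-[330,165]+.5)*6))
c,s=np.cos(np.radians(39)),np.sin(np.radians(39))
for k0,k1,col in((.030,.045,(0,255,0)),(.043,.057,(0,0,255))):
  for sg in(1,-1):
    Q=[[C[0]+sg*k*c-w*s,C[1]+sg*k*s+w*c,.015] for k,w in((k0,-.011),(k1,-.011),(k1,.011),(k0,.011))]
    cv2.polylines(a,[np.array([f(q) for q in Q])],True,col,1)
cv2.imwrite('pics/m5.png',a)
E
```

```text
(no output)
```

View pics/m5.png

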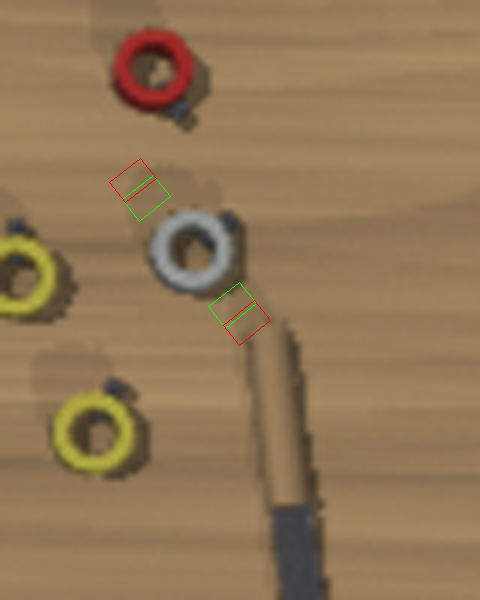

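```bash
python3 - <<'E'
from h import *
delta([.512,-.183,.06],19)
delta([.512,-.183,.004],19)
E
```

```text
t 6.65 tcp [ 0.5089 -0.1835  0.2152] yaw y 39.07 xax [-0.001  0.001 -1.   ] F [-0.8 -0.1 -0.2] w 0.0855 q [ 0.02  0.41  0.34  1.82 -0.17  0.93  1.12]
delta mm [155.2   2.7   1.8] rot [ 0.35  -0.001  0.   ]
t 6.65 tcp [ 0.5089 -0.1835  0.2152] yaw y 39.07 xax [-0.001  0.001 -1.   ] F [-0.8 -0.1 -0.2] w 0.0855 q [ 0.02  0.41  0.34  1.82 -0.17  0.93  1.12]
delta mm [211.2   2.7   1.8] rot [ 0.35  -0.001  0.   ]
```

>>> {"method": "send_rows", "body": {
  "deltas": "0.46 20 2.7 1.8 0.12 0 0;0.46 50 2.7 1.8 0.24 0 0;0.46 85 2.7 1.8 0.35 0 0;0.46 120 2.7 1.8 0.35 0 0;0.46 145 2.7 1.8 0.35 0 0;0.46 155 2.7 1.8 0.35 0 0;0.46 155 2.7 1.8 0.35 0 0;0.46 155 2.7 1.8 0.35 0 0"
}}

```text
time_s: 7.45
tcp_pos: [0.5127, -0.1842, 0.0616]
ee_rot: [0.962, 1.347, -0.961]
wrist_force: [0.1, 0.7, -0.1]
gripper_width: 0.0621
```

```bash
python3 - <<'E'
from h import *
delta([.512,-.183,.004],19)
cv2.imwrite("pics/scene6.png",ctrl.capture("scene")[:,:,::-1])
a=cv2.imread('pics/scene6.png')[120:230,220:350]
cv2.imwrite('pics/m6.png',cv2.resize(a,None,fx=6,fy=5,interpolation=2)[:600])
E
```

```text
t 7.45 tcp [ 0.5127 -0.1842  0.0616] yaw y 19.01 xax [ 0.001 -0.    -1.   ] F [ 0.1  0.7 -0.1] w 0.0621 q [ 0.05  0.63  0.33  1.98 -0.35  0.59  0.94]
delta mm [57.6 -0.4 -1.4] rot [ 0.     0.001 -0.001]
```

View pics/m6.png

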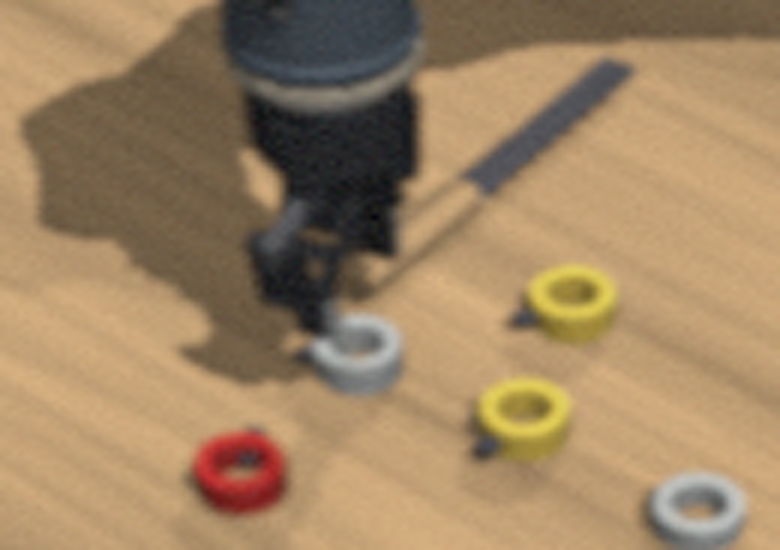

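>>> {"method": "send_rows", "body": {
  "deltas": "0.46 15 -0.4 -1.4 0 0 0;0.46 28 -0.4 -1.4 0 0 0;0.46 35 -0.4 -1.4 0 0 0;0.46 42 -0.4 -1.4 0 0 0;0.46 49 -0.4 -1.4 0 0 0;0.46 54 -0.4 -1.4 0 0 0;0.46 57.6 -0.4 -1.4 0 0 0;0.46 57.6 -0.4 -1.4 0 0 0"
}}

```text
time_s: 8.3
tcp_pos: [0.511, -0.1833, 0.0027]
ee_rot: [0.962, 1.348, -0.962]
wrist_force: [0.6, 0.1, 0.6]
gripper_width: 0.0625
```

```bash
python3 - <<'E'
from h import *
delta([.512,-.183,.004],19)
cv2.imwrite("pics/scene7.png",ctrl.capture("scene")[:,:,::-1])
a=cv2.imread('pics/scene7.png')[150:220,240:340]
cv2.imwrite('pics/m7.png',cv2.resize(a,None,fx=8,fy=8,interpolation=2)[:600])
E
```

```text
t 8.3 tcp [ 0.511  -0.1833  0.0027] yaw y 18.96 xax [-0.001  0.    -1.   ] F [0.6 0.1 0.6] w 0.0625 q [ 0.09  0.72  0.26  2.02 -0.39  0.46  0.98]
delta mm [-1.3  1.1  0.1] rot [-0.001 -0.     0.001]
```

View pics/m7.png

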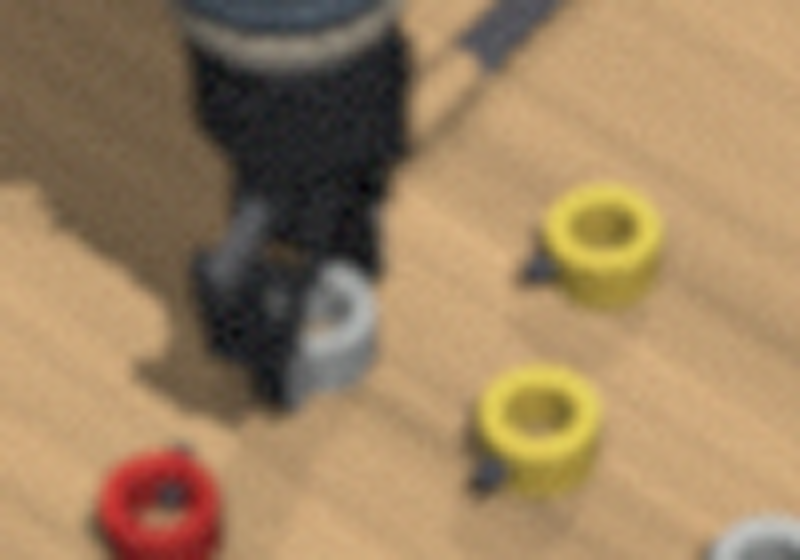

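>>> {"method": "send_rows", "body": {
  "deltas": "-0.1 0 0 0 0 0 0;-1 0 0 0 0 0 0;-1 0 0 0 0 0 0;-1 0 0 0 0 0 0;-1 0 0 0 0 0 0;-1 0 0 0 0 0 0;-1 0 0 0 0 0 0;-1 0 0 0 0 0 0",
  "newtons": 60
}}

```text
time_s: 9.15
tcp_pos: [0.5114, -0.1834, 0.0038]
ee_rot: [0.962, 1.347, -0.962]
wrist_force: [-1.0, 0.5, 5.6]
gripper_width: 0.0422
```

>>> {"method": "send_rows", "body": {
  "deltas": "-1 -10 0 0 0 0 0;-1 -30 0 0 0 0 0;-1 -65 0 0 0 0 0;-1 -105 0 0 0 0 0;-1 -145 0 0 0 0 0;-1 -180 0 0 0 0 0;-1 -200 0 0 0 0 0;-1 -200 0 0 0 0 0"
}}

```text
time_s: 9.95
tcp_pos: [0.5124, -0.184, 0.2066]
ee_rot: [0.963, 1.342, -0.96]
wrist_force: [0.1, -0.9, -2.0]
gripper_width: 0.0421
```

```bash
python3 - <<'E'
from h import *
delta([.5274,.1605,.2],85.2)
cv2.imwrite("pics/scene8.png",ctrl.capture("scene")[:,:,::-1])
a=cv2.imread('pics/scene8.png')[90:220,210:340]
cv2.imwrite('pics/m8.png',cv2.resize(a,None,fx=4.5,fy=4.5,interpolation=2)[:600])
E
```

```text
t 9.95 tcp [ 0.5124 -0.184   0.2066] yaw y 18.95 xax [ 0.005 -0.001 -1.   ] F [ 0.1 -0.9 -2. ] w 0.0421 q [-0.05  0.44  0.45  1.84 -0.23  0.92  0.84]
delta mm [   6.2  126.1 -320.9] rot [-1.156  0.005 -0.003]
```

View pics/m8.png

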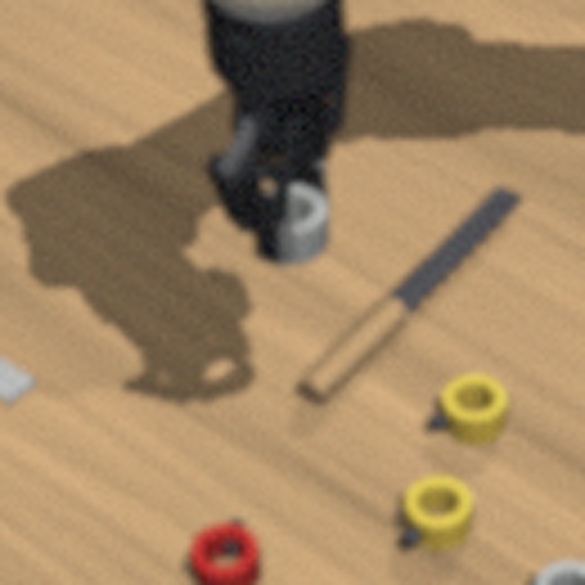

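>>> {"method": "send_rows", "body": {
  "deltas": "-1 0 15 -39 -0.14 0 0;-1 0 30 -78 -0.28 0 0;-1 0 46 -117 -0.42 0 0;-1 0 61 -156 -0.56 0 0;-1 0 76 -195 -0.7 0 0;-1 0 92 -234 -0.84 0 0;-1 0 107 -273 -0.98 0 0;-1 0 121 -309 -1.1 0 0;-1 0 126 -321 -1.156 0 0;-1 0 126 -321 -1.156 0 0"
}}

```text
time_s: 11.0
tcp_pos: [0.5251, 0.1634, 0.2018]
ee_rot: [0.062, 1.572, -0.062]
wrist_force: [0.4, -0.1, -2.0]
gripper_width: 0.0421
```

>>> {"method": "send_rows", "body": {
  "deltas": "-1 0 0 0 0 0 0;-1 0 0 0 0 0 0;-1 0 0 0 0 0 0"
}}

```text
time_s: 11.3
tcp_pos: [0.5261, 0.1595, 0.203]
ee_rot: [0.068, 1.57, -0.069]
wrist_force: [-0.5, -0.3, -1.0]
gripper_width: 0.0422
```

```bash
python3 - <<'E'
from h import *
delta([.5274,.1605,.14],85.2)
for n in("scene","top"): cv2.imwrite(f"pics/{n}9.png",ctrl.capture(n)[:,:,::-1])
a=cv2.imread('pics/scene9.png')[185:285,320:420];b=cv2.imread('pics/top9.png')[130:230,210:310]
cv2.imwrite('pics/m9.png',np.hstack([cv2.resize(a,(480,480),interpolation=2),cv2.resize(b,(320,320),interpolation=2)[:,:].copy() if 0 else cv2.copyMakeBorder(cv2.resize(b,(320,320),interpolation=2),0,160,0,0,0)]))
E
```

```text
t 11.3 tcp [0.5261 0.1595 0.203 ] yaw y 85.01 xax [-0.    -0.001 -1.   ] F [-0.5 -0.3 -1. ] w 0.0422 q [-0.45  0.42  0.1   1.81 -0.05  0.91  1.16]
delta mm [63.   1.2  1.2] rot [-0.003 -0.     0.001]
```

View pics/m9.png

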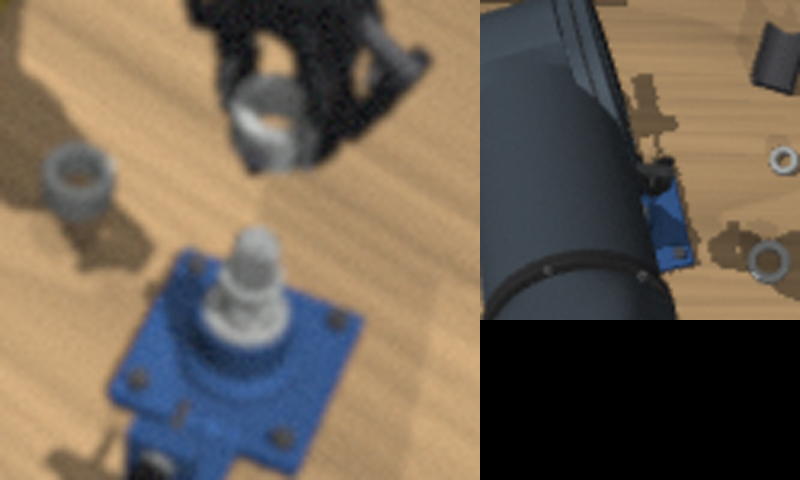

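```bash
python3 - <<'E'
from h import *
a=cv2.imread('pics/scene9.png')[185:230,355:415]
cv2.imwrite('pics/m10.png',cv2.resize(cv2.convertScaleAbs(a,alpha=1.5),None,fx=13,fy=13,interpolation=2))
for an in (15,-51,85):
  r=np.radians(an);print(an,(proj('scene',[.5261+.027*np.cos(r),.1595+.027*np.sin(r),.213])-[355,185])*13)
E
```

```text
15 [[234.14108565 444.42978389]]
-51 [[136.44218521 331.74165268]]
85 [[407.33851601 423.05393408]]
```

View pics/m10.png

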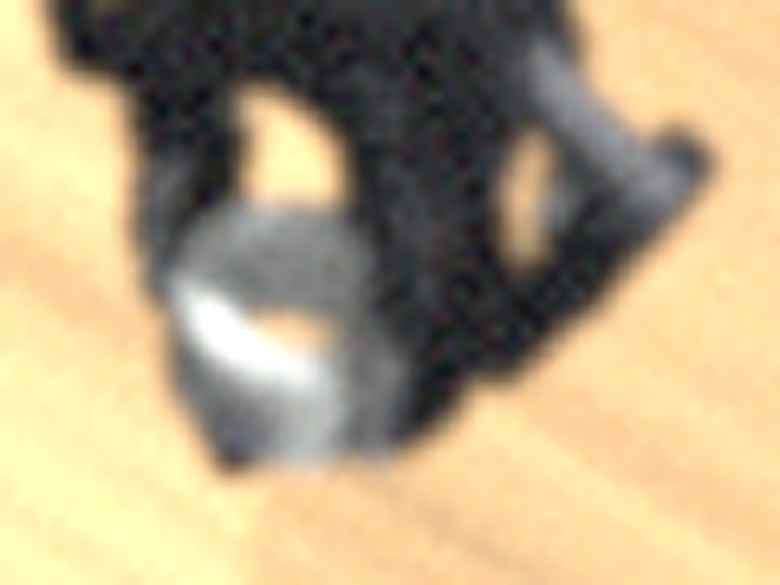

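>>> {"method": "send_rows", "body": {
  "deltas": "-1 20 0.7 0.7 0 0 0;-1 45 0.7 0.7 0 0 0;-1 65 0.7 0.7 0 0 0;-1 73 0.7 0.7 0 0 0;-1 73 0.7 0.7 0 0 0;-1 73 0.7 0.7 0 0 0"
}}

```text
time_s: 12.0
tcp_pos: [0.5273, 0.1618, 0.1308]
ee_rot: [0.066, 1.569, -0.066]
wrist_force: [0.7, 0.0, -0.7]
gripper_width: 0.0424
```

```bash
python3 - <<'E'
from h import *
delta([.5268,.1602,.126],85.2)
cv2.imwrite("pics/scene11.png",ctrl.capture("scene")[:,:,::-1])
a=cv2.imread('pics/scene11.png')[205:265,345:405]
cv2.imwrite('pics/m11.png',cv2.resize(cv2.convertScaleAbs(a,alpha=1.3),None,fx=10,fy=10,interpolation=2))
E
```

```text
t 12.0 tcp [0.5273 0.1618 0.1308] yaw y 85.17 xax [ 0.001  0.    -1.   ] F [ 0.7  0.  -0.7] w 0.0424 q [-0.44  0.51  0.08  1.9  -0.06  0.74  1.16]
delta mm [ 4.8 -1.6 -0.4] rot [-0.     0.001 -0.   ]
```

View pics/m11.png

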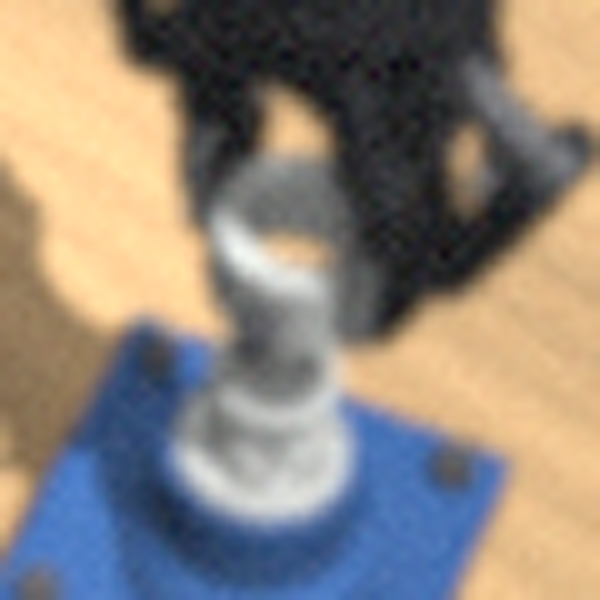

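>>> {"method": "send_rows", "body": {
  "deltas": "-1 2 0 0 0 0 0;-1 4 0 0 0 0 0;-1 6 0 0 0 0 0;-1 8 0 0 0 0 0;-1 8 0 0 0 0 0"
}}

```text
time_s: 12.55
tcp_pos: [0.5266, 0.1618, 0.1218]
ee_rot: [0.066, 1.57, -0.066]
wrist_force: [0.1, 0.1, -1.7]
gripper_width: 0.0422
```

>>> {"method": "send_rows", "body": {
  "deltas": "-1 1.5 0 0 0 0 0;-1 3 0 0 0 0 0;-1 3 0 0 0 0 0"
}}

```text
time_s: 12.85
tcp_pos: [0.5267, 0.1619, 0.1189]
ee_rot: [0.066, 1.57, -0.066]
wrist_force: [-0.5, -0.2, -1.4]
gripper_width: 0.0422
```

>>> {"method": "send_rows", "body": {
  "deltas": "-1 1.5 0 0 0 0 0;-1 3 0 0 0 0 0;-1 3 0 0 0 0 0"
}}

```text
time_s: 13.15
tcp_pos: [0.5267, 0.1618, 0.1158]
ee_rot: [0.066, 1.57, -0.066]
wrist_force: [0.2, 0.9, -2.0]
gripper_width: 0.0423
```

```bash
python3 - <<'E'
from h import *
delta([.5268,.1602,.12],85.2);print(ctrl.read_state()['moment'])
E
```

```text
t 13.15 tcp [0.5267 0.1618 0.1158] yaw y 85.2 xax [-0. -0. -1.] F [ 0.2  0.9 -2. ] w 0.0423 q [-0.44  0.53  0.08  1.91 -0.06  0.71  1.17]
delta mm [-4.2 -1.6  0.3] rot [ 0. -0.  0.]
[-0.01544979  0.02559802 -0.00687255]
```

>>> {"method": "send_rows", "body": {
  "deltas": "-1 1.5 0 0 0 0 0;-1 3 0 0 0 0 0;-1 3 0 0 0 0 0"
}}

```text
time_s: 13.45
tcp_pos: [0.5267, 0.1618, 0.1129]
ee_rot: [0.066, 1.57, -0.066]
wrist_force: [0.6, -0.5, -0.7]
gripper_width: 0.0425
```

>>> {"method": "send_rows", "body": {
  "deltas": "-1 1.5 0 0 0 0 0;-1 3 0 0 0 0 0;-1 3 0 0 0 0 0"
}}

```text
time_s: 13.75
tcp_pos: [0.5267, 0.1618, 0.1098]
ee_rot: [0.066, 1.57, -0.066]
wrist_force: [0.6, -0.7, -1.5]
gripper_width: 0.0422
```

>>> {"method": "send_rows", "body": {
  "deltas": "-1 1.5 0 0 0 0 0;-1 3 0 0 0 0 0;-1 3 0 0 0 0 0"
}}

```text
time_s: 14.05
tcp_pos: [0.5267, 0.1618, 0.1068]
ee_rot: [0.066, 1.57, -0.066]
wrist_force: [-0.8, 0.7, -2.4]
gripper_width: 0.0418
```

```bash
python3 - <<'E'
from h import *
delta([.5268,.1602,.12],85.2);print(ctrl.read_state()['moment'])
cv2.imwrite("pics/scene12.png",ctrl.capture("scene")[:,:,::-1])
a=cv2.imread('pics/scene12.png')[205:265,345:405]
cv2.imwrite('pics/m12.png',cv2.resize(cv2.convertScaleAbs(a,alpha=1.3),None,fx=10,fy=10,interpolation=2))
E
```

```text
t 14.05 tcp [0.5267 0.1618 0.1068] yaw y 85.2 xax [-0. -0. -1.] F [-0.8  0.7 -2.4] w 0.0418 q [-0.44  0.54  0.08  1.92 -0.06  0.68  1.17]
delta mm [-13.2  -1.6   0.3] rot [ 0. -0.  0.]
[ 0.01126468 -0.01150743 -0.00503113]
```

View pics/m12.png

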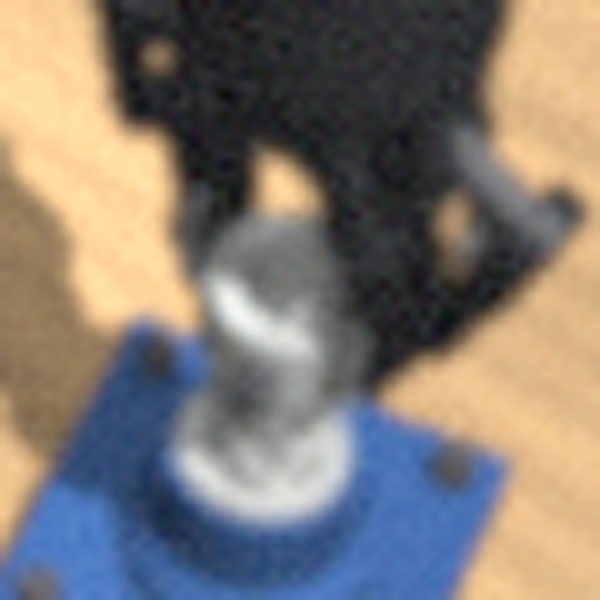

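>>> {"method": "send_rows", "body": {
  "deltas": "-1 2 0 0 0 0 0;-1 4 0 0 0 0 0;-1 6 0 0 0 0 0;-1 8 0 0 0 0 0;-1 10 0 0 0 0 0;-1 12 0 0 0 0 0;-1 12 0 0 0 0 0"
}}

```text
time_s: 14.8
tcp_pos: [0.5266, 0.1618, 0.0948]
ee_rot: [0.066, 1.57, -0.066]
wrist_force: [0.2, -0.9, -1.9]
gripper_width: 0.0421
```

>>> {"method": "send_rows", "body": {
  "deltas": "-1 2 0 0 0 0 0;-1 4 0 0 0 0 0;-1 6 0 0 0 0 0;-1 8 0 0 0 0 0;-1 8 0 0 0 0 0",
  "newtons": 90
}}

```text
time_s: 15.3
tcp_pos: [0.5269, 0.1619, 0.0871]
ee_rot: [0.066, 1.57, -0.066]
wrist_force: [-0.8, -1.2, 5.3]
gripper_width: 0.0409
```

>>> {"method": "send_rows", "body": {
  "deltas": "-1 1 0 0 0 0 0;-1 2 0 0 0 0 0;-1 3 0 0 0 0 0;-1 3 0 0 0 0 0"
}}

```text
time_s: 15.7
tcp_pos: [0.5269, 0.1619, 0.0843]
ee_rot: [0.066, 1.569, -0.066]
wrist_force: [-1.6, 0.0, 7.0]
gripper_width: 0.0412
```

```bash
python3 - <<'E'
from h import *
delta([.5268,.1602,.0838],85.2);print(ctrl.read_state()['moment'])
E
```

```text
t 15.7 tcp [0.5269 0.1619 0.0843] yaw y 85.2 xax [ 0.  0. -1.] F [-1.6  0.   7. ] w 0.0412 q [-0.43  0.57  0.07  1.94 -0.07  0.63  1.17]
delta mm [ 0.5 -1.7  0. ] rot [-0.  0. -0.]
[-0.08087449  0.36266063  0.03340156]
```

>>> {"method": "send_rows", "body": {
  "deltas": "-1 1 0 0 0 0 0;-1 1.5 0 0 0 0 0;-1 1.5 0 0 0 0 0"
}}

```text
time_s: 16.0
tcp_pos: [0.527, 0.1619, 0.0838]
ee_rot: [0.066, 1.569, -0.066]
wrist_force: [-5.8, -1.7, 18.5]
gripper_width: 0.0412
```

>>> {"method": "send_rows", "body": {
  "deltas": "-1 1 0 0 0 0 0;-1 1.5 0 0 0 0 0;-1 1.5 0 0 0 0 0"
}}

```text
time_s: 16.3
tcp_pos: [0.5271, 0.1619, 0.0836]
ee_rot: [0.067, 1.568, -0.065]
wrist_force: [-8.5, -2.4, 35.4]
gripper_width: 0.0414
```

>>> {"method": "send_rows", "body": {
  "deltas": "-1 -0.8 0 0 0 0 0;-1 -0.8 0 0 0 0 0;-1 -0.8 0 0 0 0 0;-1 -0.8 0 0 0 0 0;-1 -0.8 0 0 0 0 0"
}}

```text
time_s: 16.8
tcp_pos: [0.5271, 0.1619, 0.0837]
ee_rot: [0.067, 1.568, -0.065]
wrist_force: [-7.2, -2.1, 25.5]
gripper_width: 0.0412
```

```bash
python3 - <<'E'
from h import *
delta([.5268,.1602,.0838],85.2);print(ctrl.read_state()['moment'])
for n in("scene","top"):cv2.imwrite(f"pics/{n}13.png",ctrl.capture(n)[:,:,::-1])
a=cv2.imread('pics/scene13.png')[205:305,335:415]
cv2.imwrite('pics/m13.png',cv2.resize(cv2.convertScaleAbs(a,alpha=1.3),None,fx=6,fy=6,interpolation=2))
A=np.array([.5262,.1590])
for an in (0,15.2,30):
  r=np.radians(an);print(an,(proj('scene',[A[0]+.030*np.cos(r),A[1]+.03*np.sin(r),.095])-[335,205])*6)
E
```

```text
t 16.8 tcp [0.5271 0.1619 0.0837] yaw y 85.19 xax [ 0.001  0.001 -1.   ] F [-7.2 -2.1 25.5] w 0.0412 q [-0.43  0.57  0.07  1.94 -0.07  0.63  1.17]
delta mm [-0.1 -1.7 -0.1] rot [-0.     0.001 -0.001]
[-0.5067645   1.50672399  0.04647504]
0 [[178.71190234 259.33486622]]
15.2 [[195.66813566 268.25590956]]
30 [[214.06826322 273.28379102]]
```

View pics/m13.png

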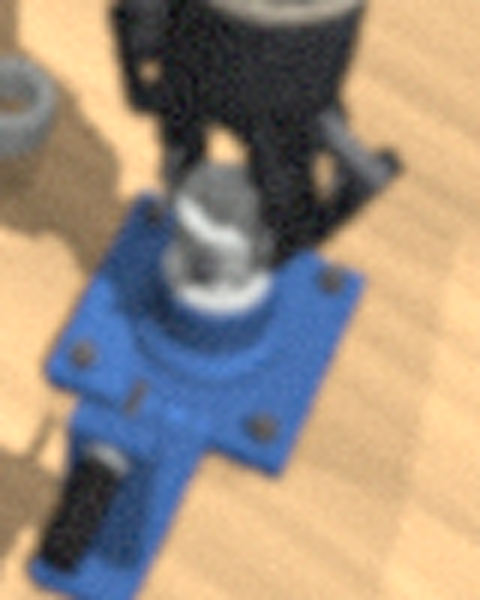

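View pics/scene13.png

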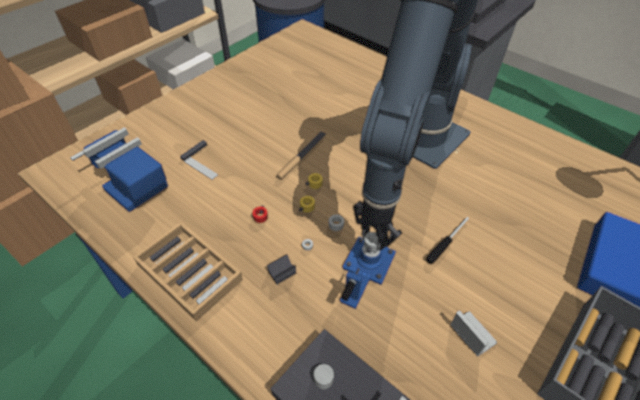

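```bash
python3 - <<'E'
from h import *
s=cv2.imread('pics/scene13.png')
cv2.imwrite('pics/m14.png',cv2.resize(cv2.convertScaleAbs(s[228:262,356:388],alpha=1.5),None,fx=17,fy=17,interpolation=2))
print('\n'.join(' '.join('%3d'%v for v in r) for r in s[240:256,360:384,2]))
print((proj('scene',[[.5262,.159,.106],[.5262,.159,.12]])).round(1))
E
```

```text
52  59  63  65  96 141 165 161 136 103  91  82  82  86  94  93  85  71  45  33  23  32  29  27
 36  48  50  52  83 128 158 174 158 131 106  88  86  89  92  87  83  73  48  37  32  31  28  26
 46  41  47  53  66 105 143 165 167 156 135 119 112 113 100  88  84  69  59  41  29  37  15  32
 30  39  36  51  67  80 111 136 157 168 160 155 153 149 126 100  86  72  62  60  49  26  33  29
 37  36  45  51  63  73  85 109 135 155 166 165 168 165 151 121  97  78  69  70  51  40  17  25
 47  39  44  69  78  77  77  91 107 120 138 146 155 158 152 138 111  88  80  77  60  27  30  18
 39  40  62  81  87  82  80  79  85  92 107 124 135 137 140 133 111  81  83  73  57  32  29  33
 38  50  75  93 101  89  74  71  72  82  96 106 121 127 126 123 106  80  76  65  49  34  29  27
 35  52  86  99 109  88  75  66  65  73  83  98 111 120 123 117  98  78  68  61  46  33  36  46
 31  51  79  97 105  91  79  61  66  75  85  99 115 123 125 120 100  85  82  68  48  41  43  51
 40  45  69  92 100  89  75  60  59  68  80  97 112 113 120 117 110 106 111  95  68  49  45  55
 29  41  61  81  90  93  84  66  58  69  87 105 116 116 109 117 126 140 142 121  82  59  56  56
 29  35  41  75  93 108 109 107  99  97 115 127 140 129 123 124 144 160 153 125  80  53  52  57
 28  29  33  54  96 123 143 147 141 135 134 149 153 149 147 154 164 164 144 105  69  54  57  55
 30  21  31  53  82 110 145 158 159 159 160 162 162 168 167 169 162 148 116  82  54  44  54  57
 26  23  25  33  58  83 112 136 148 156 163 163 165 166 164 159 142 114  88  57  45  53  53  60
[[372.5 238.1]
 [373.  234.8]]
```

View pics/m14.png

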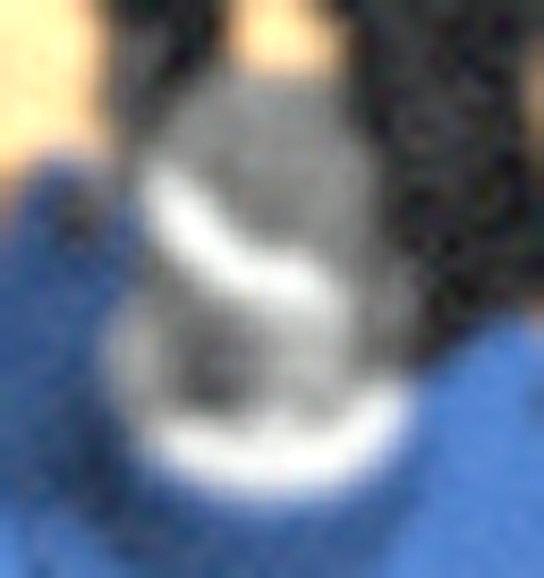

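```bash
python3 - <<'E'
from h import *
s=ctrl.read_state();print(s['time_s'],s['tcp_pos'],s['wrist_force'],s['gripper_width'])
print(ctrl.sign_off())
E
```

```text
16.9 [0.52703408 0.1618925  0.08369365] [-6.52589837 -1.24879498 26.33873858] 0.04098796563891152
the job is handed in; nothing more can be done
None
```

I turned the shaft by its flat until it faced the driver, then slid the grey collar with the screw over it. I pressed it down to the stop and handed the job in at 16.9 s, still gripping and holding it down.

- **Shaft:** I pinched it across the flat and turned it about 60° clockwise. The jaws ended at about 15° in the world frame, and the stand's bolts put the driver direction at 15.0–15.3°. The picture afterwards fits a flat facing the driver.
- **Collar fit:** It slid over the shaft with no measurable side or vertical force.
- **Fully home:** The push rose to about 9 N on the spring, then jumped sharply as the tool stopped moving at 83.7 mm. By the grip height that puts the collar's underside at about 80 mm. I eased the push from about 37 N to about 26 N for the hold.
- **Screw:** In the last picture the screw head is at pixel (367.8, 249.5). A head pointing straight at the driver would be at (367.6, 249.7).
- **Other objects:** In the last scene picture they lie where they were; I did not measure them. The fingers came close to the file handle during the collar grasp, so I used a narrower opening at a changed angle.

**Disagreements:**
- The shaft axis I worked out from the pinch was about 2–3 mm off the camera estimate. I aimed between the two and the collar went on freely.
- The gripper read about 1.5–2 mm less than the true size on both grasps, probably because the pads compress.
- At the end there was a side load of about 7 N and a moment of about 1.5 N m at the wrist.

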